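Make up two control-box kits

ROBOT

A 6-joint arm with a two-finger parallel gripper is mounted at the origin on the work surface. World frame = base frame: x ahead of the robot, y to its left, z up, the work surface at z = 0. Lengths are in m, angles in degrees, forces in N, time in s.
With the tool pointing down it reaches from about 0.35 to 0.875 m from the base axis. Payload 4.2 kg.
Tool frame: the origin (TCP) lies on the centre line of the jaws, within the pads' length; the fingertips stand 19 mm ahead of it and the grasp point (between the pads) is the TCP; z points along the fingers, y is the line along which they close (so a half turn about z gives the same grasp; the last joint's range is limited). The gripper opens to 87 mm and grips with 3 to 60 N. Pads are 19 mm wide; open, the fingers measure 117 mm over their backs; the gripper's body (75 mm by 190 mm) begins 51 mm behind the grasp point.
Start: joints at [79.676, 22.042, 0.453, 0, -68.411, -14.817], TCP at [0.265, 0.566, 0.242] pointing down, gripper open.
Joint ranges: [-179.83, 179.83], [-69.29, 118.12], [-61.27, 80.66], [-181.25, 117.63], [-171.15, -9.14], [-177.46, 177.46]. Speed limits (degrees/s): [159.86, 159.86, 180, 180, 180, 180].

INTERFACE

Orientations are given as a 3x3 rotation matrix whose columns are the frame's x, y, z axes.
In Python, from station import sense, capture, finish_job, search_frame, masks_of gives the robot as it stands.
- The arm moves only by the tool drive_tool, never from a script. Its argument "rows" is a list of rows, each a list of 7 numbers: the opening in per cent of the stroke, from 0 (shut) to 100 (fully open), then the shift along the world's x, y, z in mm, then the turn, a rotation vector about the world's x, y, z in rad. In form: [[fingers, dx, dy, dz, wx, wy, wz], ...]. A call has 1 to 5 rows; each row shifts and turns the commanded pose from where the row before left it; what a row does not reach is not made up. A row lasts 1/12 s, in which the tool goes at most 41.7 mm and 7.16 degrees, less where a joint would pass 70% of its speed; a pose out of reach is approached as far as the arm can. A call is refused whole if a number of a shift passes 41.7 or a number of a turn 0.125, either way. A call with a gripper value outside its range is refused whole. The fingers move at their own pace and stop on an object; the grip force is fixed at half the most. Time passes only in rows, so rows that do not move let the fingers close. It gives the time, the measured TCP pose, the force, the opening and the grip force at its end, in the units of the state.
- sense(): the state, without advancing time (a new reading comes with each control period).
- capture(name): name is "side" or "top" or "wrist"; returns a dict with "frame" (420x560x3 uint8, red, green, blue), "z_map" (420x560 float32, m along the optical axis (not along the pixel's ray), 0 where there is no reading), "fx", "fy", "cx", "cy" (pixels), "distortion" ([k1, k2, p1, p2, k3] as OpenCV has them; the pictures are not rectified), "R" (3x3) and "t" (3): a world point X has camera coordinates R X + t; the wrist camera has in their place "T_tool_cam" (4x4, takes a point from camera to tool coordinates, whose origin is the TCP and whose axes are the flange's). Camera axes: x right, y down, z forward; pixel columns grow to the right and rows downward; lengths in m; the calibration is good to about 2 mm. A picture is of the moment at which its call begins: read the wrist's pose just before it.
- finish_job(): hands the job in; it is judged then, once.
Trained networks look in a picture, given as the dict that the camera call returned (one of the last four; its "shot" number tells which), for a name from the list of things; names that differ only in an ending like _2 or _b are one class to them, and where a whole thing is asked for, a point or a joint stands for the part that bears it (a point fixed in the world has none). Each returns a list of dicts, best first, with "p" (0 to 1); they miss things now and then, are a little off and sometimes report something else, mostly with a low value. They report only what shows in the picture. A call takes as long as a camera call. They do not tell look-alikes from the thing itself.
- search_frame(label, picture): "xy" ([column, row] in pixels, amid what is visible of it).
- masks_of(label, picture): "region" (420x560 bool, what is visible of it) and "xy" ([column, row] in pixels, amid what is visible of it).
The state is a dict: "time_s": time; "joints": joint angles; "joint_velocities": joint speeds; "effort": joint torques, N m; "tcp_pos": TCP position; "ee_rot": TCP orientation; "wrist_force": force on the tool from outside, world axes, zero at the start; "moment": the same for the moment, N m; "gripper_width": opening from 0.0 (shut) to 1.0 (fully open); "gripper_force": force on a finger pad.
Only numpy, scipy, OpenCV 4.12 (cv2) and the standard library are available. Lean on these libraries where they do the work, as an engineer would, in place of code of your own. Each camera call takes 0.05 s, during which the arm holds its last target. There are 200 camera calls.

TASK

Make up the kits for two control boxes from the stock on the green mat: the two-pole breaker, the contactor and the large cable gland go in the three-compartment tray, and the single-pole breaker and the small cable gland in the two-compartment tray. Put one part in each compartment, standing upright on the tray floor as it stood on the mat. Leave the carton, the screwdriver and the cutters where they are.

Things in the scene. Friction and masses are not known exactly. Their poses are not given: they have to be found in the camera images.
- wide_breaker: Two-pole circuit breaker, pale plastic, standing on its back with its black toggle bar on top. Footprint 36 mm (its x) by 82 mm (its y). The full footprint is 48 mm high; above it a nose 36 mm (x) by 46 mm (y), centred, rises to 70 mm; the toggle (28 x 7 mm) reaches 77 mm. 0.22 kg or so. Origin: centre of the underside; z up. Starts standing on the green mat, whose top is 3 mm above the bench.
- narrow_breaker: Single-pole circuit breaker, the same shape as the two-pole one but half as wide: footprint 18 mm (its x) by 82 mm (its y); 48 mm high, with a nose 18 mm (x) by 46 mm (y), centred, up to 70 mm, and a small black toggle up to 77 mm. About 0.12 kg; it is thin and tips over easily. Origin: centre of the underside; z up. Starts standing on the green mat, whose top is 3 mm above the bench.
- contactor: Contactor: chunky mid-grey block without a toggle, with rows of screw terminals on two shoulders. Footprint 45 mm (its x) by 58 mm (its y), 30 mm high; centred on it an upper block 45 mm (x) by 44 mm (y) rises to 59 mm. About 0.19 kg. Origin: centre of the underside; z up. Starts standing on the green mat, whose top is 3 mm above the bench.
- large_gland: Large cable gland, grey plastic, round and standing upright on its threaded end, domed nut with a round dark hole on top. 54 mm tall; thread 33 mm across at the foot (to 6 mm height), 41 mm across from there to 44 mm height, domed above. About 0.085 kg. Origin: centre of the underside; z up. Starts standing on the green mat, whose top is 3 mm above the bench.
- small_gland: Small cable gland of the same kind, standing upright on its threaded end: 42 mm tall; thread 20 mm across at the foot (to 5 mm height), 25 mm across from there to 34 mm height, domed above. About 0.03 kg. Origin: centre of the underside; z up. Starts standing on the green mat, whose top is 3 mm above the bench.
- tray3: Long kit tray, dark grey, open on top, with three equal compartments in a row along its x. Outside 249 mm (x) by 108 mm (y), 18 mm high; floor and walls 3 mm thick. Each compartment is 79 mm (x) by 102 mm (y) inside; their centres lie at x = -82, 0 and +82 mm, y = 0. Empty at the start; stands on the bench at one side of the green mat and does not shift. Origin: centre of the underside.
- tray2: Short kit tray, dark grey, the same but with two compartments: outside 167 mm (x) by 108 mm (y), 18 mm high; floor and walls 3 mm thick; compartments 79 mm (x) by 102 mm (y) inside, centres at x = -41 and +41 mm, y = 0. Empty at the start; stands on the bench at the other side of the green mat and does not shift. Origin: centre of the underside.
- carton: Small white cardboard carton with a blue-grey band, 36 x 36 mm, 58 mm high, with a flap standing up to about 80 mm. Stands among the stock on the green mat, whose top is 3 mm above the bench; not wanted. Origin: centre of the underside.
- screwdriver: Screwdriver with a black handle, 203 mm long, 29 mm high, lying on the bench beyond the mat. Not wanted. Origin: underside, where the handle meets the shaft; shaft towards its x.
- cutters: Wire cutters with dark blue handles, about 175 mm long, 15 mm high, lying on the bench beyond the mat. Not wanted. Origin: underside of the pivot; jaws towards its x.
Not all that is in view belongs to the job. What is shaped like the small_gland but purple is not meant.

How it is judged (in metres and radians):
At the end, for the whole second after the job is handed in: Two-pole breaker, contactor and large gland in the three-compartment tray, single-pole breaker and small gland in the two-compartment tray: one part to a compartment, its centre inside it, underside within 5 mm of the tray floor, upright within 0.12 rad, released and at rest (y of wide_breaker in the frame of tray3 between -0.05 and 0.05 m and z of wide_breaker in the frame of tray3 between -0.002 and 0.008 m and angle between each of wide_breaker, contactor, large_gland, narrow_breaker, small_gland's own z axis and vertical below 0.12 rad and linear speed of each of wide_breaker, contactor, large_gland, narrow_breaker, small_gland below 0.02 m/s and angular speed of each of wide_breaker, contactor, large_gland, narrow_breaker, small_gland below 0.2 rad/s and y of contactor in the frame of tray3 between -0.05 and 0.05 m and z of contactor in the frame of tray3 between -0.002 and 0.008 m and y of large_gland in the frame of tray3 between -0.05 and 0.05 m and z of large_gland in the frame of tray3 between -0.002 and 0.008 m and ((x of wide_breaker in the frame of tray3 between -0.1215 and -0.0425 m and x of contactor in the frame of tray3 between -0.0395 and 0.0395 m and x of large_gland in the frame of tray3 between 0.0425 and 0.1215 m) or (x of wide_breaker in the frame of tray3 between -0.1215 and -0.0425 m and x of large_gland in the frame of tray3 between -0.0395 and 0.0395 m and x of contactor in the frame of tray3 between 0.0425 and 0.1215 m) or (x of contactor in the frame of tray3 between -0.1215 and -0.0425 m and x of wide_breaker in the frame of tray3 between -0.0395 and 0.0395 m and x of large_gland in the frame of tray3 between 0.0425 and 0.1215 m) or (x of contactor in the frame of tray3 between -0.1215 and -0.0425 m and x of large_gland in the frame of tray3 between -0.0395 and 0.0395 m and x of wide_breaker in the frame of tray3 between 0.0425 and 0.1215 m) or (x of large_gland in the frame of tray3 between -0.1215 and -0.0425 m and x of wide_breaker in the frame of tray3 between -0.0395 and 0.0395 m and x of contactor in the frame of tray3 between 0.0425 and 0.1215 m) or (x of large_gland in the frame of tray3 between -0.1215 and -0.0425 m and x of contactor in the frame of tray3 between -0.0395 and 0.0395 m and x of wide_breaker in the frame of tray3 between 0.0425 and 0.1215 m)) and y of narrow_breaker in the frame of tray2 between -0.05 and 0.05 m and z of narrow_breaker in the frame of tray2 between -0.002 and 0.008 m and y of small_gland in the frame of tray2 between -0.05 and 0.05 m and z of small_gland in the frame of tray2 between -0.002 and 0.008 m and ((x of narrow_breaker in the frame of tray2 between -0.0805 and -0.0015 m and x of small_gland in the frame of tray2 between 0.0015 and 0.0805 m) or (x of small_gland in the frame of tray2 between -0.0805 and -0.0015 m and x of narrow_breaker in the frame of tray2 between 0.0015 and 0.0805 m))); the robot touches nothing.
It fails at once if the carton was shifted or knocked over (distance of carton from where it was at the start of the episode above 0.03 m or angle between carton's own z axis and vertical above 0.5 rad).
It fails at once if the screwdriver was shifted or knocked over (distance of screwdriver from where it was at the start of the episode above 0.03 m).
It fails at once if the cutters were shifted or knocked over (distance of cutters from where it was at the start of the episode above 0.03 m).
It also fails if it takes over 120 s, if anything falls off the work surface, if the arm or the gripper's body presses on something with over 40 N, if the wrist force passes 120 N, or if a joint passes its speed limit or range.

## Working session

There is one attempt and no reset: what is moved stays moved. The work goes in short steps, Python scripts to look and compute and a tool call to move; the robot and the scene stay as the last step left them, time stands still between calls to the robot, and variables do not carry over. Pictures are saved under pics/ and viewed, at most 14 in all, crops included, and the job is handed in when it is done.

Besides the shell and the picture viewer there is one more tool, called after ">>>" as a command line: name --pt "numbers of a row" for each row, then --argument value for the rest. drive_tool: Moves the arm, as the interface text tells. Its arguments: {"type":"object","properties":{"rows":{"type":"array"}},"required":["rows"]}

```bash
mkdir -p pics; ls; python3 - <<'E'
from station import *
import cv2,numpy as np
s=sense();print(s['time_s'],s['tcp_pos'],s['ee_rot'],s['gripper_width'])
for n in ['top','side']:
    c=capture(n);cv2.imwrite(f'pics/{n}0.png',cv2.cvtColor(c['frame'],cv2.COLOR_RGB2BGR))
    print(n,c['R'],c['t'],c['fx'],c['distortion'])
    for l in ['wide_breaker','narrow_breaker','contactor','large_gland','small_gland','tray3','tray2','carton','screwdriver','cutters']:
        print(l,[(round(d['p'],2),[int(v) for v in d['xy']]) for d in search_frame(l,c)][:4])
E
```

```text
pics
0.0 [0.26527844 0.56529224 0.24045112] [[ 9.05181536e-01 -4.25024348e-01 -8.31025516e-04]
 [-4.25025147e-01 -9.05179283e-01 -2.02210117e-03]
 [ 1.07215151e-04  2.18357539e-03 -9.99997610e-01]] 0.9995398823725127
top [[ 0.01079922 -0.99987568 -0.01148919]
 [-0.99784261 -0.01003174 -0.06488063]
 [ 0.0647573   0.01216506 -0.99782689]] [-0.0050465   0.56283312  0.96236929] 492.33197845302465 [-0.09431651  0.          0.          0.          0.        ]
wide_breaker [(0.69, [212, 195])]
narrow_breaker [(0.82, [278, 190]), (0.3, [382, 126])]
contactor [(0.56, [338, 189])]
large_gland [(0.93, [347, 269])]
small_gland [(0.48, [261, 326])]
tray3 [(0.68, [126, 249]), (0.64, [448, 242])]
tray2 [(0.68, [126, 249]), (0.64, [448, 242])]
carton [(0.65, [216, 274])]
screwdriver [(0.69, [378, 125])]
cutters [(0.71, [233, 123])]
side [[-0.78368748 -0.62112123  0.00650804]
 [-0.38052191  0.47178216 -0.79537706]
 [ 0.4909552  -0.62580349 -0.60608001]] [0.44951195 0.23229222 0.55088392] 392.88790922820243 [-0.01995726  0.          0.          0.          0.        ]
wide_breaker [(0.94, [215, 226]), (0.28, [173, 206])]
narrow_breaker [(0.61, [259, 191])]
contactor [(0.74, [287, 168])]
large_gland [(0.63, [354, 194])]
small_gland [(0.74, [365, 266]), (0.59, [314, 220])]
tray3 [(0.67, [375, 157]), (0.56, [183, 335])]
tray2 [(0.67, [375, 157]), (0.56, [183, 335])]
carton [(0.76, [287, 259]), (0.62, [288, 170])]
screwdriver [(0.73, [267, 143])]
cutters [(0.62, [180, 209])]
```

View pics/top0.png

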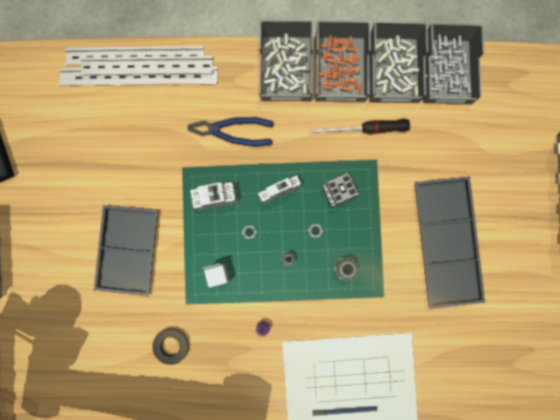

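View pics/side0.png

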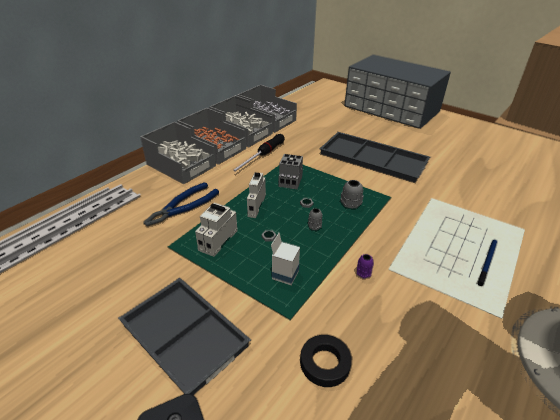

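Top view: wide breaker (212,195), narrow breaker (280,188), contactor (341,190) and large gland (346,268) all stand on the mat. The candidates for small gland are grey on the mat (289,259), purple off it (263,328), and two flat nuts (249,232) and (316,230). The grey one fits, since purple is excluded and the nuts are flat. Tray2 is at (127,249) and tray3 at (449,242).

```bash
cat > h.py <<'E'
from station import *
import cv2,numpy as np
def cloud(c):
    z=c['z_map'];v,u=np.mgrid[0:420,0:560]
    K=np.array([[c['fx'],0,c['cx']],[0,c['fy'],c['cy']],[0,0,1]])
    p=cv2.undistortPoints(np.stack([u,v],-1).reshape(-1,1,2).astype(np.float64),K,np.array(c['distortion'])).reshape(420,560,2)
    P=np.dstack([p*z[...,None],z])
    if 'R' in c: return (P-np.array(c['t']))@np.array(c['R'])   # R^T(P-t)
    return P
def rect(Q):
    (cx,cy),(w,h),a=cv2.minAreaRect((Q[:,:2]*1000).astype(np.float32))
    if w>h: a+=90;w,h=h,w   # a = direction of short side
    a=a
    return [round(v,1) for v in (cx,cy,w,h,(a+90)%180-90)]
E
python3 - <<'E'
from h import *
c=capture('top');P=cloud(c);ok=c['z_map']>0
f=cv2.cvtColor(c['frame'],cv2.COLOR_RGB2BGR)
cv2.imwrite('pics/crop0.png',cv2.resize(f[150:345,180:400],None,fx=3,fy=3,interpolation=cv2.INTER_CUBIC))
print('bench z',np.median(P[300:320,400:420,2]),'mat',np.median(P[210:220,270:300,2]))
for n,(u,v),r in [('wide',(212,195),30),('narrow',(280,188),28),('cont',(341,190),24),('lg',(346,268),20),('sg',(289,259),14),('carton',(215,274),20),('nut1',(249,232),10),('nut2',(316,230),10),('tray2',(127,249),60),('tray3',(449,242),75),('purple',(263,328),10),('cutters',(233,130),50),('screwdriver',(362,127),50)]:
    S=np.zeros_like(ok);S[v-r:v+r+1,u-r:u+r+1]=1
    Q=P[ok&S]; t=.006 if n[0:3] in('nut','cut','scr') else .010
    M=(ok&S&(P[...,2]>t)).astype(np.uint8)
    k,L,st,ce=cv2.connectedComponentsWithStats(M)
    i=1+np.argmax(st[1:,4]);Q=P[L==i]
    print(n,len(Q),'zmax',round(Q[:,2].max()*1e3,1),'all',rect(Q), 'top',rect(Q[Q[:,2]>Q[:,2].max()-.012]), 'mean',(Q.mean(0)*1e3).round(1))
    if n in('wide','narrow'): H=Q[(Q[:,2]>.06)];print('  nose',rect(H))
    if n=='cont': H=Q[(Q[:,2]>.05)];print('  block',rect(H))
E
```

```text
bench z 0.001045883247491537 mat 0.0043212467712778315
wide 941 zmax 83.8 all [605.3, 145.3, 36.9, 81.6, 11.8] top [605.5, 144.7, 36.5, 46.6, 11.4] mean [603.4 141.9  61. ]
  nose [605.4, 144.7, 36.6, 46.6, 11.4]
narrow 529 zmax 83.7 all [619.0, 16.9, 18.3, 81.7, 25.5] top [619.2, 16.9, 18.1, 45.9, 25.5] mean [616.9  16.3  59. ]
  nose [619.1, 16.8, 18.3, 45.9, 25.9]
cont 753 zmax 69.1 all [619.5, -103.5, 45.1, 59.3, 24.1] top [619.5, -103.5, 44.6, 45.1, -65.9] mean [ 617.  -100.3   55.7]
  block [619.5, -103.5, 44.6, 45.1, -66.0]
lg 417 zmax 63.3 all [465.6, -114.2, 42.4, 43.9, -74.3] top [465.0, -114.6, 34.4, 36.5, 0.4] mean [ 465.9 -112.6   52.2]
sg 147 zmax 49.6 all [483.7, -1.3, 25.2, 25.6, 1.1] top [482.7, -1.5, 21.4, 23.3, -89.4] mean [483.3  -2.1  42.3]
carton 458 zmax 85.9 all [451.2, 134.9, 37.4, 38.4, -75.2] top [468.1, 140.2, 2.9, 34.3, 15.9] mean [451.9 132.3  59.8]
nut1 162 zmax 15.2 all [537.0, 74.8, 26.6, 41.2, 21.2] top [537.0, 74.8, 26.6, 41.2, 21.2] mean [535.7  77.2  10.1]
nut2 150 zmax 14.9 all [538.2, -56.5, 29.7, 32.4, -26.0] top [538.2, -56.5, 29.7, 32.4, -26.0] mean [539.7 -54.7  10.2]
tray2 1068 zmax 24.5 all [496.7, 325.4, 117.2, 174.6, 85.0] top [496.7, 325.4, 117.2, 174.6, 85.0] mean [496.4 331.   18.3]
tray3 1479 zmax 27.2 all [520.0, -325.1, 117.0, 256.8, -83.4] top [520.0, -325.1, 117.0, 256.8, -83.4] mean [ 518.7 -329.8   18.2]
purple 143 zmax 47.0 all [347.0, 46.7, 23.4, 24.3, -89.6] top [346.7, 46.3, 19.5, 23.6, -87.6] mean [348.8  45.9  38.2]
cutters 1115 zmax 22.6 all [745.9, 120.5, 62.3, 176.1, -5.7] top [743.3, 120.7, 62.2, 173.8, -2.6] mean [742.6 111.7  14.3]
screwdriver 1831 zmax 60.4 all [831.8, -152.9, 55.3, 200.3, 0.8] top [824.7, -149.0, 36.2, 191.1, 1.5] mean [ 824.7 -154.    30.2]
```

View pics/crop0.png

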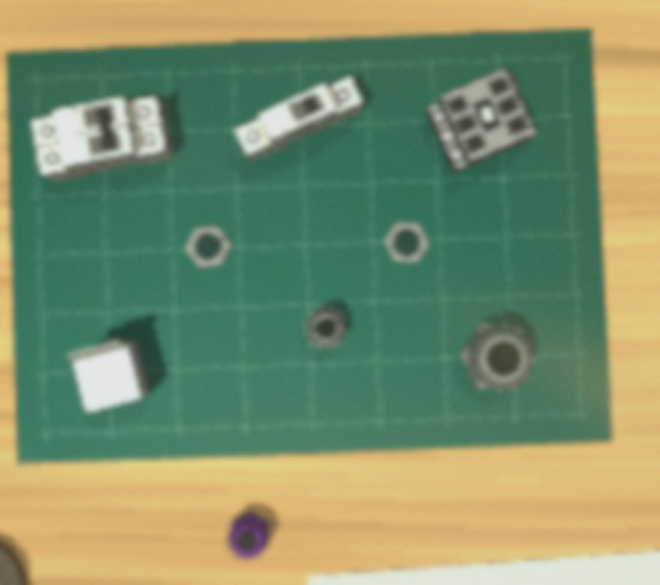

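The enlarged crop shows the grey gland at crop (326,326) standing with its dark hole up. That is the small gland, and the purple one lies off the mat. Measured sizes match the given ones, so I move to the small gland first.

>>> drive_tool --pt "100 14.6 -37.8 0 0 0 -0.0465" --pt "100 14.6 -37.8 0 0 0 -0.0465" --pt "100 14.6 -37.8 0 0 0 -0.0465" --pt "100 14.6 -37.8 0 0 0 -0.0465" --pt "100 14.6 -37.8 0 0 0 -0.0465"

```text
time_s: 1.57
tcp_pos: [0.3388, 0.375, 0.2417]
ee_rot: [[0.782, -0.623, 0.0], [-0.623, -0.782, 0.0], [0.0, -0.0, -1.0]]
wrist_force: [1.4, 0.5, 0.6]
gripper_width: 1.0
gripper_force: 0.0
```

>>> drive_tool --pt "100 14.6 -37.8 0 0 0 -0.0465" --pt "100 14.6 -37.8 0 0 0 -0.0465" --pt "100 14.6 -37.8 0 0 0 -0.0465" --pt "100 14.6 -37.8 0 0 0 -0.0465" --pt "100 14.6 -37.8 0 0 0 -0.0465"

```text
time_s: 1.98
tcp_pos: [0.4117, 0.1859, 0.242]
ee_rot: [[0.617, -0.787, 0.001], [-0.787, -0.617, 0.001], [-0.0, -0.001, -1.0]]
wrist_force: [1.3, 0.4, 0.1]
gripper_width: 0.995
gripper_force: 0.0
```

>>> drive_tool --pt "80 14.6 -37.8 0 0 0 -0.0465" --pt "80 14.6 -37.8 0 0 0 -0.0465" --pt "80 14.6 -37.8 0 0 0 -0.0465" --pt "80 14.6 -37.8 0 0 0 -0.0465" --pt "80 14.6 -37.8 0 0 0 -0.0465"

```text
time_s: 2.4
tcp_pos: [0.4849, -0.0032, 0.242]
ee_rot: [[0.419, -0.908, 0.001], [-0.908, -0.419, 0.0], [0.0, -0.001, -1.0]]
wrist_force: [0.7, 0.5, -0.6]
gripper_width: 0.808
gripper_force: 0.0
```

>>> drive_tool --pt "80 0 0 0 0 0 0" --pt "80 0 0 0 0 0 0"

```text
time_s: 2.57
tcp_pos: [0.4848, -0.0033, 0.2414]
ee_rot: [[0.417, -0.909, -0.0], [-0.909, -0.417, -0.0], [-0.0, 0.0, -1.0]]
wrist_force: [-0.3, -0.4, -0.2]
gripper_width: 0.805
gripper_force: 0.0
```

```bash
cat >> h.py <<'E'
def wrist():
    s=sense();c=capture('wrist');P=cloud(c);T=np.array(c['T_tool_cam'])
    P=P@T[:3,:3].T+T[:3,3]
    return c,P@np.array(s['ee_rot']).T+np.array(s['tcp_pos']),c['z_map']>0
E
python3 - <<'E'
from h import *
c,W,ok=wrist()
M=ok&(np.hypot(W[...,0]-.484,W[...,1]+.002)<.035)&(W[...,2]>.012)
Q=W[M];print(len(Q),'zmax',Q[:,2].max(),rect(Q),'floor',np.median(W[ok][:,2]))
for n,(x,y),r,zt in [('lg',(.466,-.114),.04,.012),('cont',(.619,-.1035),.05,.012),('narrow',(.619,.017),.055,.012)]:
    Q=W[ok&(np.hypot(W[...,0]-x,W[...,1]-y)<r)&(W[...,2]>zt)]
    if len(Q)>50: print(n,len(Q),Q[:,2].max(),rect(Q))
# trays from top
c=capture('top');P=cloud(c)
for n,(x,y),(w,h),a in [('tray2',(.4967,.3254),(.167,.108),-4.7),('tray3',(.520,-.325),(.249,.108),6.5)]:
    Q=P[(c['z_map']>0)&(np.hypot(P[...,0]-x,P[...,1]-y)<.16)&(P[...,2]>.012)&(P[...,2]<.03)]
    a=np.radians(a);u=np.array([np.cos(a),np.sin(a)]);v=np.array([-u[1],u[0]])
    q=(Q[:,:2]-[x,y]);a1=q@u;b1=q@v
    print(n,'u',np.percentile(a1,[0,1,2,98,99,100]).round(4),'v',np.percentile(b1,[0,1,2,98,99,100]).round(4))
E
```

```text
22598 zmax 0.3454261553283692 [486.9, -13.7, 45.9, 69.9, -76.1] floor 0.004765805814955226
lg 1568 0.060879293783287936 [466.2, -116.5, 42.2, 45.1, -60.5]
cont 3496 0.06729982258063796 [618.7, -105.3, 45.7, 58.2, 24.2]
narrow 3741 0.31140974162074914 [600.1, 4.7, 63.6, 81.7, 28.2]
tray2 u [-0.0689 -0.0644 -0.0599  0.0857  0.0861  0.0874] v [-0.0567 -0.0561 -0.0557  0.0574  0.0579  0.059 ]
tray3 u [-0.1286 -0.1278 -0.1272  0.1268  0.1275  0.1283] v [-0.059  -0.0574 -0.0569  0.0573  0.0576  0.0586]
```

```bash
python3 - <<'E'
from h import *
c,W,ok=wrist()
for n,(x,y),r in [('sg',(.484,-.002),.03),('narrow',(.619,.017),.055),('lg',(.466,-.114),.04),('nut2',(.538,-.056),.03)]:
    Q=W[ok&(np.hypot(W[...,0]-x,W[...,1]-y)<r)&(W[...,2]>.010)&(W[...,2]<.1)]
    if len(Q)>50: print(n,len(Q),Q[:,2].max(),rect(Q))
E
```

```text
sg 496 0.04836302090682773 [482.9, -5.0, 26.3, 26.3, -61.9]
narrow 2676 0.08249547719956346 [618.8, 14.5, 19.7, 81.4, 25.4]
lg 1581 0.06134619595159263 [466.0, -116.7, 42.1, 45.6, -67.2]
nut2 299 0.01310173628453773 [539.0, -57.2, 24.8, 25.4, -57.3]
```

>>> drive_tool --pt "80 -1.5 -0.5 -40 0 0 0" --pt "80 0 0 -40 0 0 0" --pt "80 0 0 -40 0 0 0" --pt "80 0 0 -40 0 0 0" --pt "80 0 0 -24 0 0 0"

```text
time_s: 3.13
tcp_pos: [0.4806, -0.0005, 0.0545]
ee_rot: [[0.423, -0.906, -0.004], [-0.906, -0.423, -0.001], [-0.001, 0.004, -1.0]]
wrist_force: [-0.2, -0.7, 0.5]
gripper_width: 0.801
gripper_force: 0.0
```

>>> drive_tool --pt "80 0 0 -20 0 0 0" --pt "80 0 0 0 0 0 0" --pt "5 0 0 0 0 0 0" --pt "5 0 0 0 0 0 0" --pt "5 0 0 0 0 0 0"

```text
time_s: 3.55
tcp_pos: [0.4843, -0.0007, 0.0393]
ee_rot: [[0.422, -0.906, 0.004], [-0.906, -0.422, 0.001], [0.001, -0.004, -1.0]]
wrist_force: [-0.0, 0.0, -0.4]
gripper_width: 0.652
gripper_force: 0.0
```

>>> drive_tool --pt "5 0 0 0 0 0 0" --pt "5 0 0 0 0 0 0" --pt "5 0 0 0 0 0 0" --pt "5 0 0 0 0 0 0" --pt "5 0 0 0 0 0 0"

```text
time_s: 3.97
tcp_pos: [0.483, -0.0018, 0.0378]
ee_rot: [[0.421, -0.907, 0.0], [-0.907, -0.421, 0.0], [0.0, -0.0, -1.0]]
wrist_force: [-1.6, -0.5, 2.2]
gripper_width: 0.282
gripper_force: 26.4
```

>>> drive_tool --pt "5 0 0 20 0 0 0" --pt "5 0 0 40 0 0 0" --pt "5 0 0 40 0 0 0" --pt "5 0 20 10 0 0 0" --pt "5 -3 37 0 0 0 0"

```text
time_s: 4.38
tcp_pos: [0.4824, 0.0548, 0.1516]
ee_rot: [[0.417, -0.909, 0.008], [-0.909, -0.417, 0.003], [0.001, -0.009, -1.0]]
wrist_force: [1.8, 0.4, -0.7]
gripper_width: 0.275
gripper_force: 30.0
```

>>> drive_tool --pt "5 -4 40 0 0 0 0" --pt "5 -4 40 0 0 0 0" --pt "5 -4 40 0 0 0 0" --pt "5 -4 40 0 0 0 0" --pt "5 -4 40 0 0 0 0"

```text
time_s: 4.8
tcp_pos: [0.4593, 0.2569, 0.1476]
ee_rot: [[0.421, -0.907, -0.0], [-0.907, -0.421, -0.0], [-0.0, 0.0, -1.0]]
wrist_force: [0.7, -0.4, 0.3]
gripper_width: 0.274
gripper_force: 30.0
```

>>> drive_tool --pt "5 -4 40 0 0 0 0" --pt "5 0 32 0 0 0 0" --pt "5 0 0 0 0 0 0" --pt "5 0 0 0 0 0 0"

```text
time_s: 5.13
tcp_pos: [0.4555, 0.3286, 0.1469]
ee_rot: [[0.423, -0.906, -0.001], [-0.906, -0.423, -0.001], [0.0, 0.001, -1.0]]
wrist_force: [0.3, -1.9, 0.3]
gripper_width: 0.28
gripper_force: 30.0
```

>>> drive_tool --pt "5 0 0 -40 0 0 0" --pt "5 0 0 -40 0 0 0" --pt "5 0 0 -20 0 0 0" --pt "5 0 0 -8 0 0 0" --pt "5 0 0 0 0 0 0"

```text
time_s: 5.55
tcp_pos: [0.4554, 0.325, 0.0389]
ee_rot: [[0.42, -0.907, -0.003], [-0.907, -0.42, -0.004], [0.002, 0.004, -1.0]]
wrist_force: [-0.3, 0.4, -0.1]
gripper_width: 0.276
gripper_force: 30.0
```

>>> drive_tool --pt "5 0 0 0 0 0 0" --pt "55 0 0 0 0 0 0" --pt "55 0 0 0 0 0 0" --pt "55 0 0 0 0 0 0" --pt "55 0 0 0 0 0 0"

```text
time_s: 5.97
tcp_pos: [0.4562, 0.3273, 0.04]
ee_rot: [[0.421, -0.907, 0.001], [-0.907, -0.421, 0.001], [-0.0, -0.001, -1.0]]
wrist_force: [-0.2, 0.2, 0.9]
gripper_width: 0.492
gripper_force: 0.0
```

>>> drive_tool --pt "55 0 0 10 0 0 0" --pt "55 0 0 40 0 0 0" --pt "55 0 0 40 0 0 0" --pt "55 0 0 0 0 0 0" --pt "55 0 0 0 0 0 0"

```text
time_s: 6.38
tcp_pos: [0.4572, 0.3288, 0.1333]
ee_rot: [[0.421, -0.907, 0.005], [-0.907, -0.421, 0.006], [-0.003, -0.007, -1.0]]
wrist_force: [0.2, -0.5, -0.8]
gripper_width: 0.548
gripper_force: 0.0
```

```bash
python3 - <<'E'
from h import *
c,W,ok=wrist()
Q=W[ok&(np.hypot(W[...,0]-.456,W[...,1]-.328)<.035)&(W[...,2]>.025)&(W[...,2]<.09)]
print(len(Q),Q[:,2].max(),rect(Q))
Q=W[ok&(np.hypot(W[...,0]-.497,W[...,1]-.325)<.12)&(W[...,2]>.012)&(W[...,2]<.025)]
print('rim',len(Q),rect(Q))
cv2.imwrite('pics/w1.png',cv2.cvtColor(c['frame'],cv2.COLOR_RGB2BGR))
E
```

```text
922 0.048028332056348516 [457.1, 324.4, 25.8, 26.2, -86.1]
rim 5457 [495.9, 324.5, 114.7, 174.7, 85.4]
```

View pics/w1.png

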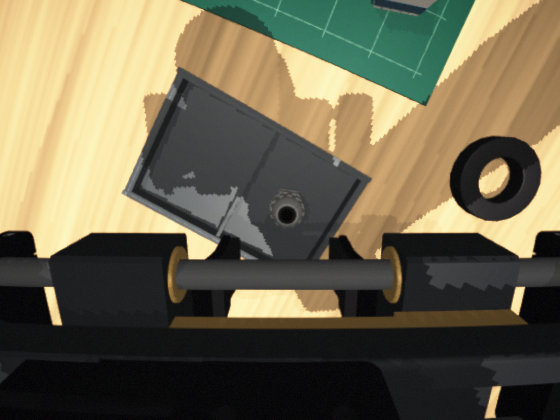

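The small gland stands upright in the tray2 compartment at (287,210). Next is the narrow breaker.

>>> drive_tool --pt "80 18 -35 10 0 0 0.012" --pt "80 18 -35 0 0 0 0" --pt "80 18 -35 0 0 0 0" --pt "80 18 -35 0 0 0 0" --pt "80 18 -35 0 0 0 0"

```text
time_s: 6.85
tcp_pos: [0.5455, 0.1503, 0.1382]
ee_rot: [[0.432, -0.902, -0.003], [-0.902, -0.432, -0.001], [0.0, 0.003, -1.0]]
wrist_force: [-0.4, 0.8, 0.7]
gripper_width: 0.776
gripper_force: 0.0
```

>>> drive_tool --pt "80 18 -35 0 0 0 0" --pt "80 18 -35 0 0 0 0" --pt "80 18 -35 0 0 0 0" --pt "80 18 -32 0 0 0 0" --pt "80 0 0 0 0 0 0"

```text
time_s: 7.27
tcp_pos: [0.6193, 0.01, 0.1375]
ee_rot: [[0.426, -0.905, -0.002], [-0.905, -0.426, -0.002], [0.0, 0.003, -1.0]]
wrist_force: [0.9, 0.7, -0.1]
gripper_width: 0.8
gripper_force: 0.0
```

>>> drive_tool --pt "80 0 0 0 0 0 0" --pt "80 0 0 0 0 0 0" --pt "80 0 0 0 0 0 0"

```text
time_s: 7.52
tcp_pos: [0.6171, 0.0162, 0.1388]
ee_rot: [[0.433, -0.901, -0.002], [-0.901, -0.433, -0.0], [-0.001, 0.002, -1.0]]
wrist_force: [-0.5, 0.2, 0.8]
gripper_width: 0.801
gripper_force: 0.0
```

```bash
python3 - <<'E'
from h import *
c,W,ok=wrist()
s=sense();print(s['tcp_pos'],s['joints'])
for n,(x,y),r in [('narrow',(.619,.015),.052)]:
    Q=W[ok&(np.hypot(W[...,0]-x,W[...,1]-y)<r)&(W[...,2]>.015)&(W[...,2]<.095)]
    if len(Q)>50: print(n,len(Q),Q[:,2].max(),rect(Q),'nose',rect(Q[Q[:,2]>.06]))
E
```

```text
[0.61724673 0.01644487 0.13915639] [ 1.65204968e+01  2.62910913e+01 -8.45813173e+00 -1.13301041e-02
 -5.53158074e+01  9.17068529e+00]
narrow 2617 0.08231415730398232 [620.6, 11.3, 18.0, 75.2, 25.6] nose [618.9, 14.7, 18.0, 46.1, 25.6]
```

>>> drive_tool --pt "80 1.7 -1.5 0 0 0 0" --pt "80 0 0 -40 0 0 0" --pt "80 0 0 -32 0 0 0" --pt "80 0 0 -12 0 0 0" --pt "80 0 0 0 0 0 0"

```text
time_s: 7.98
tcp_pos: [0.6172, 0.0139, 0.0522]
ee_rot: [[0.433, -0.902, -0.007], [-0.902, -0.433, -0.002], [-0.002, 0.007, -1.0]]
wrist_force: [-0.1, 0.7, 0.7]
gripper_width: 0.797
gripper_force: 0.0
```

>>> drive_tool --pt "80 0 0 0 0 0 0" --pt "80 0 0 0 0 0 0" --pt "5 0 0 0 0 0 0" --pt "5 0 0 0 0 0 0" --pt "5 0 0 0 0 0 0"

```text
time_s: 8.4
tcp_pos: [0.6204, 0.0139, 0.0569]
ee_rot: [[0.432, -0.902, 0.002], [-0.902, -0.432, 0.001], [0.0, -0.002, -1.0]]
wrist_force: [0.2, 0.3, 0.5]
gripper_width: 0.653
gripper_force: 0.0
```

>>> drive_tool --pt "5 0 0 0 0 0 0" --pt "5 0 0 0 0 0 0" --pt "5 0 0 0 0 0 0" --pt "5 0 0 0 0 0 0" --pt "5 0 0 0 0 0 0"

```text
time_s: 8.82
tcp_pos: [0.6197, 0.0138, 0.0555]
ee_rot: [[0.432, -0.902, -0.0], [-0.902, -0.432, -0.0], [0.0, 0.0, -1.0]]
wrist_force: [-0.2, -0.3, 0.4]
gripper_width: 0.283
gripper_force: 0.0
```

>>> drive_tool --pt "5 0 0 0 0 0 0" --pt "5 0 0 0 0 0 0"

```text
time_s: 8.98
tcp_pos: [0.6197, 0.0138, 0.0555]
ee_rot: [[0.432, -0.902, -0.0], [-0.902, -0.432, -0.0], [0.0, 0.0, -1.0]]
wrist_force: [0.8, 0.1, -1.0]
gripper_width: 0.206
gripper_force: 30.0
```

>>> drive_tool --pt "5 0 0 15 0 0 0" --pt "5 0 0 35 0 0 0" --pt "5 0 0 40 0 0 0" --pt "5 -2 7 20 0 0 0" --pt "5 -5 20 0 0 0 -0.06"

```text
time_s: 9.4
tcp_pos: [0.6161, 0.0399, 0.1717]
ee_rot: [[0.374, -0.927, 0.011], [-0.927, -0.374, 0.002], [0.003, -0.011, -1.0]]
wrist_force: [1.2, 0.7, -1.4]
gripper_width: 0.204
gripper_force: 30.0
```

>>> drive_tool --pt "5 -10 37 0 0 0 -0.06" --pt "5 -10 37 0 0 0 -0.06" --pt "5 -10 37 0 0 0 -0.06" --pt "5 -10 37 0 0 0 -0.06" --pt "5 -10 37 0 0 0 -0.06"

```text
time_s: 9.82
tcp_pos: [0.5616, 0.2272, 0.1652]
ee_rot: [[0.083, -0.997, -0.001], [-0.997, -0.083, -0.0], [0.0, 0.001, -1.0]]
wrist_force: [1.0, 0.6, -1.6]
gripper_width: 0.201
gripper_force: 30.0
```

>>> drive_tool --pt "5 -10 37 0 0 0 -0.06" --pt "5 -10 37 0 0 0 -0.06" --pt "5 -5 21 0 0 0 -0.05" --pt "5 0 0 0 0 0 0" --pt "5 0 0 0 0 0 0"

```text
time_s: 10.23
tcp_pos: [0.5368, 0.3218, 0.1648]
ee_rot: [[-0.081, -0.997, -0.001], [-0.997, 0.081, -0.001], [0.001, 0.001, -1.0]]
wrist_force: [-0.2, -0.1, -2.0]
gripper_width: 0.205
gripper_force: 30.0
```

>>> drive_tool --pt "5 0 0 0 0 0 0" --pt "5 0 0 0 0 0 0" --pt "5 0 0 0 0 0 0"

```text
time_s: 10.48
tcp_pos: [0.538, 0.3195, 0.1655]
ee_rot: [[-0.085, -0.996, -0.0], [-0.996, 0.085, -0.0], [0.0, 0.0, -1.0]]
wrist_force: [-0.3, 0.0, -2.4]
gripper_width: 0.205
gripper_force: 30.0
```

>>> drive_tool --pt "5 0 2 -40 0 0 0" --pt "5 0 0 -40 0 0 0" --pt "5 0 0 -20 0 0 0" --pt "5 0 0 -5 0 0 0" --pt "5 0 0 -3 0 0 0"

```text
time_s: 10.9
tcp_pos: [0.5379, 0.3216, 0.0566]
ee_rot: [[-0.084, -0.996, -0.001], [-0.996, 0.084, -0.002], [0.002, 0.001, -1.0]]
wrist_force: [-1.1, -0.3, -0.3]
gripper_width: 0.204
gripper_force: 30.0
```

>>> drive_tool --pt "5 0 0 -1 0 0 0" --pt "5 0 0 0 0 0 0" --pt "5 0 0 0 0 0 0" --pt "5 0 0 0 0 0 0"

```text
time_s: 11.23
tcp_pos: [0.5385, 0.3234, 0.0583]
ee_rot: [[-0.083, -0.997, 0.002], [-0.997, 0.083, 0.002], [-0.002, -0.002, -1.0]]
wrist_force: [-0.3, -0.5, -1.9]
gripper_width: 0.203
gripper_force: 30.0
```

>>> drive_tool --pt "48 0 0 0 0 0 0" --pt "48 0 0 0 0 0 0" --pt "48 0 0 0 0 0 0" --pt "48 0 0 0 0 0 0" --pt "48 0 0 0 0 0 0"

```text
time_s: 11.65
tcp_pos: [0.5378, 0.3229, 0.0568]
ee_rot: [[-0.083, -0.997, 0.0], [-0.997, 0.083, 0.0], [-0.0, -0.0, -1.0]]
wrist_force: [-0.4, 0.1, -0.2]
gripper_width: 0.451
gripper_force: 0.0
```

>>> drive_tool --pt "48 0 0 10 0 0 0" --pt "48 0 0 25 0 0 0" --pt "48 0 0 40 0 0 0" --pt "48 0 0 15 0 0 0" --pt "48 0 0 0 0 0 0"

```text
time_s: 12.07
tcp_pos: [0.5402, 0.3247, 0.1529]
ee_rot: [[-0.082, -0.997, 0.009], [-0.997, 0.082, 0.007], [-0.007, -0.008, -1.0]]
wrist_force: [0.2, -0.1, 0.1]
gripper_width: 0.478
gripper_force: 0.0
```

```bash
python3 - <<'E'
from h import *
c,W,ok=wrist()
Q=W[ok&(np.hypot(W[...,0]-.538,W[...,1]-.321)<.052)&(W[...,2]>.028)&(W[...,2]<.095)]
print(len(Q),Q[:,2].max(),rect(Q),'nose',rect(Q[Q[:,2]>.062]))
cv2.imwrite('pics/w2.png',cv2.cvtColor(c['frame'],cv2.COLOR_RGB2BGR))
E
```

```text
2428 0.08232155430497624 [537.8, 323.3, 18.1, 80.6, -4.8] nose [537.9, 324.4, 18.0, 46.2, -4.9]
```

View pics/w2.png

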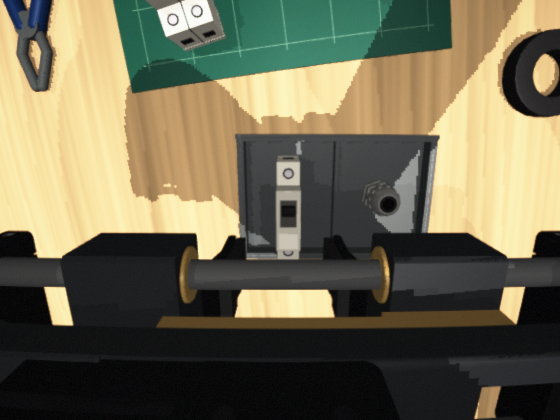

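The narrow breaker stands at (288,205) in one compartment of tray2 and the gland at (383,200) in the other. Now the wide breaker.

>>> drive_tool --pt "85 13.5 -36 5 0 0 0.0565" --pt "85 13.5 -36 0 0 0 0.0565" --pt "85 13.5 -36 0 0 0 0.0565" --pt "85 13.5 -36 0 0 0 0.0565" --pt "85 13.5 -36 0 0 0 0.0565"

```text
time_s: 12.53
tcp_pos: [0.6047, 0.141, 0.1505]
ee_rot: [[0.201, -0.98, -0.002], [-0.98, -0.201, -0.001], [0.0, 0.003, -1.0]]
wrist_force: [1.6, -0.1, -0.3]
gripper_width: 0.77
gripper_force: 0.0
```

>>> drive_tool --pt "85 0 0 0 0 0 0" --pt "85 0 0 0 0 0 0" --pt "85 0 0 0 0 0 0" --pt "85 0 0 0 0 0 0"

```text
time_s: 12.87
tcp_pos: [0.6046, 0.1436, 0.151]
ee_rot: [[0.199, -0.98, -0.001], [-0.98, -0.199, -0.0], [0.0, 0.001, -1.0]]
wrist_force: [-0.8, 0.4, -0.3]
gripper_width: 0.845
gripper_force: 0.0
```

```bash
python3 - <<'E'
from h import *
c,W,ok=wrist()
print(sense()['tcp_pos'])
Q=W[ok&(np.hypot(W[...,0]-.605,W[...,1]-.144)<.055)&(W[...,2]>.015)&(W[...,2]<.095)]
print(len(Q),Q[:,2].max(),rect(Q),'nose',rect(Q[Q[:,2]>.062]))
E
```

```text
[0.60466869 0.14390636 0.15118597]
4830 0.08235064784638674 [605.3, 141.7, 36.1, 78.1, 11.6] nose [604.8, 144.2, 36.1, 46.9, 11.6]
```

Aligned, so I lower (151→57), close and lift.

>>> drive_tool --pt "85 0 0 -40 0 0 0" --pt "85 0 0 -34 0 0 0" --pt "85 0 0 -15 0 0 0" --pt "85 0 0 -5 0 0 0" --pt "85 0 0 0 0 0 0"

```text
time_s: 13.33
tcp_pos: [0.6043, 0.1435, 0.0561]
ee_rot: [[0.199, -0.98, -0.003], [-0.98, -0.199, -0.002], [0.001, 0.003, -1.0]]
wrist_force: [0.1, -0.4, -0.1]
gripper_width: 0.851
gripper_force: 0.0
```

>>> drive_tool --pt "85 0 0 0 0 0 0" --pt "10 0 0 0 0 0 0" --pt "10 0 0 0 0 0 0" --pt "10 0 0 0 0 0 0" --pt "10 0 0 0 0 0 0"

```text
time_s: 13.75
tcp_pos: [0.6056, 0.143, 0.0586]
ee_rot: [[0.198, -0.98, 0.002], [-0.98, -0.198, 0.001], [-0.0, -0.002, -1.0]]
wrist_force: [-0.1, 0.1, 1.2]
gripper_width: 0.628
gripper_force: 0.0
```

>>> drive_tool --pt "10 0 0 0 0 0 0" --pt "10 0 0 0 0 0 0" --pt "10 0 0 0 0 0 0" --pt "10 0 0 0 0 0 0" --pt "10 0 0 0 0 0 0"

```text
time_s: 14.17
tcp_pos: [0.6054, 0.1428, 0.0577]
ee_rot: [[0.198, -0.98, 0.0], [-0.98, -0.198, 0.0], [0.0, -0.0, -1.0]]
wrist_force: [-0.8, 0.5, 1.3]
gripper_width: 0.41
gripper_force: 30.0
```

>>> drive_tool --pt "10 0 0 15 0 0 0" --pt "10 0 0 35 0 0 0" --pt "10 0 0 40 0 0 0" --pt "10 0 0 20 0 0 0" --pt "10 0 0 0 0 0 0"

```text
time_s: 14.58
tcp_pos: [0.608, 0.1438, 0.1734]
ee_rot: [[0.199, -0.98, 0.01], [-0.98, -0.199, 0.004], [-0.002, -0.011, -1.0]]
wrist_force: [0.8, -0.0, -1.0]
gripper_width: 0.409
gripper_force: 30.0
```

>>> drive_tool --pt "10 0 -20 0 0 0 -0.01" --pt "10 0 -38 0 0 0 -0.01" --pt "10 0 -38 0 0 0 -0.01" --pt "10 0 -38 0 0 0 -0.01" --pt "10 0 -38 0 0 0 -0.01"

```text
time_s: 15.0
tcp_pos: [0.6038, -0.0306, 0.1658]
ee_rot: [[0.148, -0.989, -0.003], [-0.989, -0.148, 0.0], [-0.001, 0.003, -1.0]]
wrist_force: [0.8, -0.9, -2.8]
gripper_width: 0.412
gripper_force: 30.0
```

>>> drive_tool --pt "10 -1 -38 0 0 0 -0.01" --pt "10 -1 -38 0 0 0 -0.01" --pt "10 -1 -38 0 0 0 -0.01" --pt "10 -1 -38 0 0 0 0" --pt "10 0 -38 0 0 0 0"

```text
time_s: 15.42
tcp_pos: [0.5997, -0.2207, 0.1657]
ee_rot: [[0.118, -0.993, -0.003], [-0.993, -0.118, 0.001], [-0.002, 0.003, -1.0]]
wrist_force: [1.5, -0.4, -2.2]
gripper_width: 0.412
gripper_force: 30.0
```

>>> drive_tool --pt "10 0 -38 0 0 0 0" --pt "10 0 -38 0 0 0 0" --pt "10 0 -21 0 0 0 0" --pt "10 0 0 0 0 0 0" --pt "10 0 0 0 0 0 0"

```text
time_s: 15.83
tcp_pos: [0.5998, -0.3171, 0.1651]
ee_rot: [[0.116, -0.993, -0.004], [-0.993, -0.116, 0.002], [-0.002, 0.003, -1.0]]
wrist_force: [0.3, -0.4, -2.4]
gripper_width: 0.412
gripper_force: 30.0
```

>>> drive_tool --pt "10 0 0 0 0 0 0" --pt "10 0 0 0 0 0 0" --pt "10 0 0 0 0 0 0"

```text
time_s: 16.08
tcp_pos: [0.6013, -0.3149, 0.1673]
ee_rot: [[0.12, -0.993, -0.001], [-0.993, -0.12, 0.0], [-0.0, 0.0, -1.0]]
wrist_force: [-0.8, -0.5, -1.6]
gripper_width: 0.413
gripper_force: 30.0
```

```bash
python3 - <<'E'
from h import *
c,W,ok=wrist()
print(sense()['tcp_pos'])
Q=W[ok&(np.hypot(W[...,0]-.520,W[...,1]+.325)<.16)&(W[...,2]>.012)&(W[...,2]<.028)]
print(len(Q),rect(Q))
cv2.imwrite('pics/w3.png',cv2.cvtColor(c['frame'],cv2.COLOR_RGB2BGR))
E
```

```text
[ 0.60141286 -0.31495526  0.16756335]
4570 [519.4, -326.5, 113.7, 256.6, -83.1]
```

View pics/w3.png

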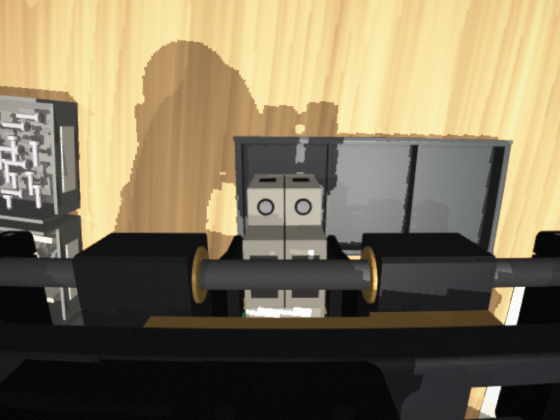

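The wide breaker hangs over the end compartment of tray3, around (285,200). Lowering it now.

>>> drive_tool --pt "10 0 -2 -40 0 0 0" --pt "10 0 0 -40 0 0 0" --pt "10 0 0 -20 0 0 0" --pt "10 0 0 -5 0 0 0" --pt "10 0 0 -3 0 0 0"

```text
time_s: 16.55
tcp_pos: [0.6013, -0.3176, 0.059]
ee_rot: [[0.12, -0.993, -0.001], [-0.993, -0.12, -0.0], [0.0, 0.001, -1.0]]
wrist_force: [0.4, 0.1, -1.5]
gripper_width: 0.412
gripper_force: 30.0
```

>>> drive_tool --pt "10 0 0 -1 0 0 0" --pt "10 0 0 0 0 0 0" --pt "10 0 0 0 0 0 0" --pt "10 0 0 0 0 0 0"

```text
time_s: 16.88
tcp_pos: [0.6021, -0.3185, 0.0603]
ee_rot: [[0.119, -0.993, 0.003], [-0.993, -0.119, -0.001], [0.001, -0.003, -1.0]]
wrist_force: [-1.3, -0.2, -2.3]
gripper_width: 0.413
gripper_force: 30.0
```

>>> drive_tool --pt "65 0 0 0 0 0 0" --pt "65 0 0 0 0 0 0" --pt "65 0 0 0 0 0 0" --pt "65 0 0 0 0 0 0" --pt "65 0 0 0 0 0 0"

```text
time_s: 17.3
tcp_pos: [0.6014, -0.3183, 0.0589]
ee_rot: [[0.119, -0.993, 0.001], [-0.993, -0.119, -0.0], [0.0, -0.0, -1.0]]
wrist_force: [-0.3, -0.8, 0.7]
gripper_width: 0.629
gripper_force: 0.0
```

>>> drive_tool --pt "65 0 0 10 0 0 0" --pt "65 0 0 25 0 0 0" --pt "65 0 0 40 0 0 0" --pt "65 0 0 15 0 0 0" --pt "65 0 0 0 0 0 0"

```text
time_s: 17.72
tcp_pos: [0.6042, -0.3195, 0.1555]
ee_rot: [[0.12, -0.993, 0.011], [-0.993, -0.12, -0.005], [0.006, -0.01, -1.0]]
wrist_force: [0.1, 0.1, 1.2]
gripper_width: 0.653
gripper_force: 0.0
```

```bash
python3 - <<'E'
from h import *
c,W,ok=wrist()
Q=W[ok&(np.hypot(W[...,0]-.601,W[...,1]+.317)<.055)&(W[...,2]>.028)&(W[...,2]<.095)]
print(sense()['tcp_pos'],len(Q),Q[:,2].max(),rect(Q),'nose',rect(Q[Q[:,2]>.062]))
E
```

```text
[ 0.60269332 -0.31874725  0.15244254] 4546 0.08267727648856794 [601.8, -320.2, 36.0, 76.8, 7.0] nose [601.4, -317.2, 36.0, 46.4, 7.0]
```

>>> drive_tool --pt "90 0 18 5 0 0 0.05" --pt "90 3 39 0 0 0 0.05" --pt "90 3 39 0 0 0 0.05" --pt "90 3 39 0 0 0 0.05" --pt "90 4 39 0 0 0 0.05"

```text
time_s: 18.18
tcp_pos: [0.613, -0.1427, 0.1524]
ee_rot: [[0.362, -0.932, -0.003], [-0.932, -0.362, 0.0], [-0.001, 0.002, -1.0]]
wrist_force: [-0.7, -0.5, -0.7]
gripper_width: 0.877
gripper_force: 0.0
```

>>> drive_tool --pt "90 4 39 0 0 0 0.05" --pt "90 0 0 0 0 0 0" --pt "90 0 0 0 0 0 0" --pt "90 0 0 0 0 0 0" --pt "90 0 0 0 0 0 0"

```text
time_s: 18.6
tcp_pos: [0.6177, -0.1062, 0.1529]
ee_rot: [[0.406, -0.914, -0.001], [-0.914, -0.406, -0.0], [-0.001, 0.001, -1.0]]
wrist_force: [0.0, 0.3, -0.6]
gripper_width: 0.898
gripper_force: 0.0
```

```bash
python3 - <<'E'
from h import *
c,W,ok=wrist()
s=sense();print(s['tcp_pos'],np.array(s['ee_rot'])[:,1])
Q=W[ok&(np.hypot(W[...,0]-.619,W[...,1]+.105)<.05)&(W[...,2]>.015)&(W[...,2]<.095)]
print(len(Q),Q[:,2].max(),rect(Q),'block',rect(Q[Q[:,2]>.05]))
E
```

```text
[ 0.61773741 -0.10644242  0.15302899] [-0.91429598 -0.40504544  0.00102633]
4245 0.06642750415813327 [620.8, -109.1, 45.1, 51.5, 24.2] block [619.3, -105.7, 44.2, 45.1, -65.5]
```

>>> drive_tool --pt "90 1.5 0.7 -40 0 0 0" --pt "90 0 0 -40 0 0 0" --pt "90 0 0 -20 0 0 0" --pt "90 0 0 -6 0 0 0" --pt "90 0 0 0 0 0 0"

```text
time_s: 19.07
tcp_pos: [0.6184, -0.1058, 0.0456]
ee_rot: [[0.405, -0.914, -0.004], [-0.914, -0.405, -0.0], [-0.001, 0.004, -1.0]]
wrist_force: [-0.5, 0.3, -0.2]
gripper_width: 0.9
gripper_force: 0.0
```

>>> drive_tool --pt "90 0 0 0 0 0 0" --pt "10 0 0 0 0 0 0" --pt "10 0 0 0 0 0 0" --pt "10 0 0 0 0 0 0" --pt "10 0 0 0 0 0 0"

```text
time_s: 19.48
tcp_pos: [0.6203, -0.1045, 0.0488]
ee_rot: [[0.407, -0.913, 0.002], [-0.913, -0.407, 0.0], [0.001, -0.002, -1.0]]
wrist_force: [-0.8, -0.0, -0.4]
gripper_width: 0.683
gripper_force: 0.0
```

>>> drive_tool --pt "10 0 0 0 0 0 0" --pt "10 0 0 0 0 0 0" --pt "10 0 0 0 0 0 0" --pt "10 0 0 0 0 0 0" --pt "10 0 0 0 0 0 0"

```text
time_s: 19.9
tcp_pos: [0.6197, -0.1045, 0.0479]
ee_rot: [[0.407, -0.913, 0.0], [-0.913, -0.407, -0.0], [0.0, 0.0, -1.0]]
wrist_force: [-1.0, 0.4, 4.0]
gripper_width: 0.517
gripper_force: 30.0
```

>>> drive_tool --pt "10 0 0 15 0 0 0" --pt "10 0 0 35 0 0 0" --pt "10 0 0 40 0 0 0" --pt "10 0 0 20 0 0 0" --pt "10 0 0 0 0 0 0"

```text
time_s: 20.32
tcp_pos: [0.6229, -0.1046, 0.1632]
ee_rot: [[0.408, -0.913, 0.011], [-0.913, -0.408, -0.0], [0.005, -0.01, -1.0]]
wrist_force: [1.6, -0.0, -1.8]
gripper_width: 0.516
gripper_force: 30.0
```

>>> drive_tool --pt "10 -8 -18 0 0 0 -0.04" --pt "10 -15 -33 0 0 0 -0.045" --pt "10 -15 -33 0 0 0 -0.045" --pt "10 -15 -33 0 0 0 -0.045" --pt "10 -15 -33 0 0 0 -0.045"

```text
time_s: 20.73
tcp_pos: [0.5498, -0.2551, 0.1553]
ee_rot: [[0.196, -0.981, -0.003], [-0.981, -0.196, 0.002], [-0.002, 0.003, -1.0]]
wrist_force: [0.1, -0.8, -2.5]
gripper_width: 0.515
gripper_force: 30.0
```

>>> drive_tool --pt "10 -15 -33 0 0 0 -0.045" --pt "10 -15 -33 0 0 0 -0.033" --pt "10 -2 -5.5 0 0 0 0" --pt "10 0 0 0 0 0 0" --pt "10 0 0 0 0 0 0"

```text
time_s: 21.15
tcp_pos: [0.5189, -0.3258, 0.1559]
ee_rot: [[0.12, -0.993, -0.002], [-0.993, -0.12, 0.002], [-0.002, 0.002, -1.0]]
wrist_force: [-0.5, 0.8, -2.6]
gripper_width: 0.514
gripper_force: 30.0
```

>>> drive_tool --pt "10 0 0 0 0 0 0" --pt "10 0 0 0 0 0 0" --pt "10 0 0 0 0 0 0"

```text
time_s: 21.4
tcp_pos: [0.5203, -0.3248, 0.1574]
ee_rot: [[0.123, -0.992, -0.0], [-0.992, -0.123, 0.0], [-0.0, 0.0, -1.0]]
wrist_force: [-1.0, 0.1, -2.6]
gripper_width: 0.52
gripper_force: 30.0
```

>>> drive_tool --pt "10 0 -1 -40 0 0 0" --pt "10 0 0 -40 0 0 0" --pt "10 0 0 -20 0 0 0" --pt "10 0 0 -5 0 0 0" --pt "10 0 0 -3 0 0 0"

```text
time_s: 21.82
tcp_pos: [0.5197, -0.3263, 0.0488]
ee_rot: [[0.122, -0.992, -0.002], [-0.992, -0.122, 0.0], [-0.001, 0.002, -1.0]]
wrist_force: [0.1, 0.3, -1.8]
gripper_width: 0.516
gripper_force: 30.0
```

>>> drive_tool --pt "10 0 0 -1 0 0 0" --pt "10 0 0 0 0 0 0" --pt "10 0 0 0 0 0 0" --pt "10 0 0 0 0 0 0"

```text
time_s: 22.15
tcp_pos: [0.5207, -0.3274, 0.0501]
ee_rot: [[0.121, -0.993, 0.003], [-0.993, -0.121, -0.001], [0.001, -0.003, -1.0]]
wrist_force: [-0.4, 0.2, -2.6]
gripper_width: 0.512
gripper_force: 30.0
```

>>> drive_tool --pt "70 0 0 0 0 0 0" --pt "70 0 0 0 0 0 0" --pt "70 0 0 0 0 0 0" --pt "70 0 0 0 0 0 0" --pt "70 0 0 0 0 0 0"

```text
time_s: 22.57
tcp_pos: [0.5199, -0.3271, 0.0489]
ee_rot: [[0.121, -0.993, 0.001], [-0.993, -0.121, -0.0], [0.0, -0.001, -1.0]]
wrist_force: [-0.5, 0.0, 0.2]
gripper_width: 0.69
gripper_force: 0.0
```

>>> drive_tool --pt "70 0 0 10 0 0 0" --pt "70 0 0 25 0 0 0" --pt "70 0 0 40 0 0 0" --pt "70 0 0 20 0 0 0" --pt "70 0 0 0 0 0 0"

```text
time_s: 22.98
tcp_pos: [0.523, -0.3286, 0.1506]
ee_rot: [[0.122, -0.992, 0.011], [-0.993, -0.122, -0.006], [0.007, -0.011, -1.0]]
wrist_force: [1.3, -0.3, -0.5]
gripper_width: 0.703
gripper_force: 0.0
```

```bash
python3 - <<'E'
from h import *
c,W,ok=wrist()
Q=W[ok&(np.hypot(W[...,0]-.520,W[...,1]+.326)<.04)&(W[...,2]>.025)&(W[...,2]<.095)]
print(sense()['tcp_pos'],len(Q),Q[:,2].max(),rect(Q),'block',rect(Q[Q[:,2]>.055]))
E
```

```text
[ 0.521498   -0.32770195  0.14759452] 4230 0.06721523663213652 [520.8, -332.3, 45.0, 51.7, 7.3] block [520.4, -328.5, 44.1, 45.0, -82.7]
```

>>> drive_tool --pt "90 -5 18 0 0 0 0" --pt "90 -10 39 0 0 0 0" --pt "90 -10 39 0 0 0 0" --pt "90 -10 39 0 0 0 0" --pt "90 -10 39 0 0 0 0"

```text
time_s: 23.45
tcp_pos: [0.4731, -0.1517, 0.1426]
ee_rot: [[0.12, -0.993, -0.002], [-0.993, -0.12, 0.0], [-0.0, 0.002, -1.0]]
wrist_force: [0.7, 0.7, 0.7]
gripper_width: 0.89
gripper_force: 0.0
```

>>> drive_tool --pt "90 -9 37 0 0 0 0" --pt "90 0 0 0 0 0 0" --pt "90 0 0 0 0 0 0" --pt "90 0 0 0 0 0 0" --pt "90 0 0 0 0 0 0"

```text
time_s: 23.87
tcp_pos: [0.4657, -0.1167, 0.1432]
ee_rot: [[0.12, -0.993, -0.001], [-0.993, -0.12, -0.0], [0.0, 0.001, -1.0]]
wrist_force: [0.3, -0.5, 0.1]
gripper_width: 0.898
gripper_force: 0.0
```

```bash
python3 - <<'E'
from h import *
c,W,ok=wrist()
s=sense();print(s['tcp_pos'])
Q=W[ok&(np.hypot(W[...,0]-.466,W[...,1]+.115)<.04)&(W[...,2]>.015)&(W[...,2]<.095)]
print(len(Q),Q[:,2].max(),rect(Q),cv2.minEnclosingCircle((Q[:,:2]*1000).astype(np.float32)))
E
```

```text
[ 0.46575489 -0.11695018  0.14319866]
2486 0.06065440211149234 [465.3, -118.8, 43.0, 43.2, -17.1] ((464.7034912109375, -117.57923126220703), 23.402366638183594)
```

Aligned; lowering 143→44, then closing and lifting.

>>> drive_tool --pt "90 0 0 -40 0 0 0" --pt "90 0 0 -35 0 0 0" --pt "90 0 0 -18 0 0 0" --pt "90 0 0 -6 0 0 0" --pt "90 0 0 0 0 0 0"

```text
time_s: 24.33
tcp_pos: [0.4648, -0.1171, 0.0429]
ee_rot: [[0.119, -0.993, -0.004], [-0.993, -0.119, -0.0], [-0.0, 0.004, -1.0]]
wrist_force: [-0.1, 0.4, 0.7]
gripper_width: 0.901
gripper_force: 0.0
```

>>> drive_tool --pt "90 0 0 0 0 0 0" --pt "10 0 0 0 0 0 0" --pt "10 0 0 0 0 0 0" --pt "10 0 0 0 0 0 0" --pt "10 0 0 0 0 0 0"

```text
time_s: 24.75
tcp_pos: [0.4662, -0.116, 0.0455]
ee_rot: [[0.121, -0.993, 0.002], [-0.993, -0.121, 0.0], [0.0, -0.002, -1.0]]
wrist_force: [0.8, 0.7, -0.6]
gripper_width: 0.679
gripper_force: 0.0
```

>>> drive_tool --pt "10 0 0 0 0 0 0" --pt "10 0 0 0 0 0 0" --pt "10 0 0 0 0 0 0" --pt "10 0 0 0 0 0 0" --pt "10 0 0 0 0 0 0"

```text
time_s: 25.17
tcp_pos: [0.4657, -0.116, 0.0448]
ee_rot: [[0.121, -0.993, -0.0], [-0.993, -0.121, -0.0], [0.0, 0.0, -1.0]]
wrist_force: [-0.1, 0.6, 3.4]
gripper_width: 0.462
gripper_force: 30.0
```

>>> drive_tool --pt "10 0 0 15 0 0 0" --pt "10 0 0 35 0 0 0" --pt "10 0 0 40 0 0 0" --pt "10 0 0 20 0 0 0" --pt "10 0 0 0 0 0 0"

```text
time_s: 25.58
tcp_pos: [0.4689, -0.116, 0.1594]
ee_rot: [[0.122, -0.992, 0.011], [-0.993, -0.122, -0.0], [0.002, -0.011, -1.0]]
wrist_force: [0.7, 0.2, -0.7]
gripper_width: 0.466
gripper_force: 30.0
```

>>> drive_tool --pt "10 -3 -20 0 0 0 0" --pt "10 -5 -40 0 0 0 0" --pt "10 -5 -40 0 0 0 0" --pt "10 -5 -40 0 0 0 0" --pt "10 -5 -40 0 0 0 0"

```text
time_s: 26.0
tcp_pos: [0.4417, -0.2972, 0.1533]
ee_rot: [[0.121, -0.993, -0.002], [-0.993, -0.121, 0.001], [-0.001, 0.002, -1.0]]
wrist_force: [1.3, 0.1, -0.3]
gripper_width: 0.462
gripper_force: 30.0
```

>>> drive_tool --pt "10 -4 -40 0 0 0 0" --pt "10 0 0 0 0 0 0" --pt "10 0 0 0 0 0 0" --pt "10 0 0 0 0 0 0" --pt "10 0 0 0 0 0 0"

```text
time_s: 26.42
tcp_pos: [0.4384, -0.335, 0.1538]
ee_rot: [[0.122, -0.993, -0.001], [-0.993, -0.122, 0.001], [-0.001, 0.001, -1.0]]
wrist_force: [0.3, -0.5, -1.1]
gripper_width: 0.466
gripper_force: 30.0
```

>>> drive_tool --pt "10 0 0 -40 0 0 0" --pt "10 0 0 -40 0 0 0" --pt "10 0 0 -20 0 0 0" --pt "10 0 0 -5 0 0 0" --pt "10 0 0 -3 0 0 0"

```text
time_s: 26.83
tcp_pos: [0.4387, -0.3349, 0.0457]
ee_rot: [[0.123, -0.992, -0.002], [-0.992, -0.123, 0.001], [-0.001, 0.002, -1.0]]
wrist_force: [0.4, 0.0, -1.7]
gripper_width: 0.461
gripper_force: 30.0
```

>>> drive_tool --pt "10 0 0 -1 0 0 0" --pt "10 0 0 0 0 0 0" --pt "10 0 0 0 0 0 0" --pt "10 0 0 0 0 0 0"

```text
time_s: 27.17
tcp_pos: [0.4397, -0.3363, 0.0471]
ee_rot: [[0.121, -0.993, 0.003], [-0.993, -0.121, -0.001], [0.002, -0.003, -1.0]]
wrist_force: [-0.1, -0.2, -1.2]
gripper_width: 0.461
gripper_force: 30.0
```

>>> drive_tool --pt "70 0 0 -0.5 0 0 0" --pt "70 0 0 0 0 0 0" --pt "70 0 0 0 0 0 0" --pt "70 0 0 0 0 0 0" --pt "70 0 0 0 0 0 0"

```text
time_s: 27.58
tcp_pos: [0.4388, -0.3361, 0.0452]
ee_rot: [[0.121, -0.993, 0.0], [-0.993, -0.121, -0.0], [0.0, -0.0, -1.0]]
wrist_force: [0.8, 0.1, -0.4]
gripper_width: 0.684
gripper_force: 0.0
```

>>> drive_tool --pt "70 0 0 10 0 0 0" --pt "70 0 0 25 0 0 0" --pt "70 0 0 40 0 0 0" --pt "70 0 0 40 0 0 0" --pt "70 0 0 40 0 0 0"

```text
time_s: 28.0
tcp_pos: [0.4382, -0.3359, 0.2025]
ee_rot: [[0.121, -0.993, -0.0], [-0.993, -0.121, -0.0], [0.0, 0.0, -1.0]]
wrist_force: [0.7, -0.5, -0.0]
gripper_width: 0.698
gripper_force: 0.0
```

>>> drive_tool --pt "70 0 40 0 0 0 0" --pt "70 0 40 0 0 0 0" --pt "70 0 40 0 0 0 0" --pt "70 0 40 0 0 0 0" --pt "70 0 20 0 0 0 0"

```text
time_s: 28.42
tcp_pos: [0.438, -0.1533, 0.2011]
ee_rot: [[0.123, -0.992, 0.001], [-0.992, -0.123, 0.001], [-0.0, -0.001, -1.0]]
wrist_force: [0.2, -0.4, -0.1]
gripper_width: 0.699
gripper_force: 0.0
```

>>> drive_tool --pt "70 0 0 0 0 0 0" --pt "70 0 0 0 0 0 0" --pt "70 0 0 0 0 0 0" --pt "70 0 0 0 0 0 0" --pt "70 0 0 0 0 0 0"

```text
time_s: 28.83
tcp_pos: [0.4387, -0.1569, 0.2]
ee_rot: [[0.119, -0.993, -0.0], [-0.993, -0.119, -0.0], [0.0, 0.0, -1.0]]
wrist_force: [0.1, -0.4, -0.1]
gripper_width: 0.697
gripper_force: 0.0
```

```bash
python3 - <<'E'
from h import *
c=capture('top');P=cloud(c);ok=c['z_map']>0
for n,(x,y),r in [('wide',(.601,-.317),.05),('cont',(.52,-.327),.037),('lg',(.438,-.336),.035),('narrow',(.538,.322),.05),('sg',(.456,.327),.03),('carton',(.451,.135),.035)]:
    Q=P[ok&(np.hypot(P[...,0]-x,P[...,1]-y)<r)&(P[...,2]>.027)&(P[...,2]<.1)]
    print(n,len(Q),Q[:,2].max() if len(Q) else '',rect(Q) if len(Q)>5 else '')
a=cv2.cvtColor(c['frame'],cv2.COLOR_RGB2BGR);b=cv2.cvtColor(capture('side')['frame'],cv2.COLOR_RGB2BGR)
cv2.imwrite('pics/top_end.png',a);cv2.imwrite('pics/side_end.png',b)
E
```

```text
wide 892 0.08464436533889105 [601.8, -314.9, 36.4, 83.9, 6.9]
cont 743 0.069290691009008 [519.6, -323.0, 45.5, 52.5, 7.4]
lg 26 0.055851413449443166 [459.2, -337.3, 5.9, 25.9, -16.2]
narrow 429 0.08372423609339368 [538.3, 324.6, 18.2, 84.6, -4.7]
sg 145 0.05216338321046592 [458.6, 324.5, 23.4, 23.7, 87.8]
carton 322 0.08488441496867634 [451.2, 134.8, 36.8, 38.5, -75.6]
```

View pics/top_end.png

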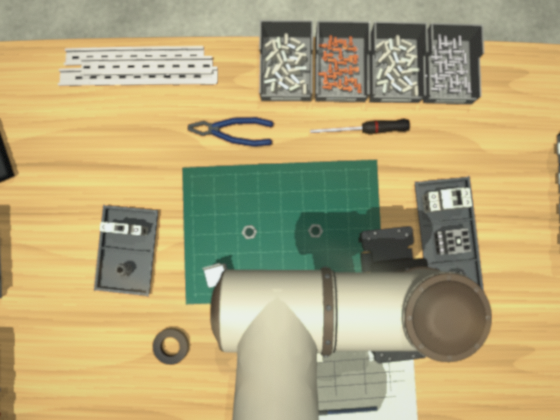

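View pics/side_end.png

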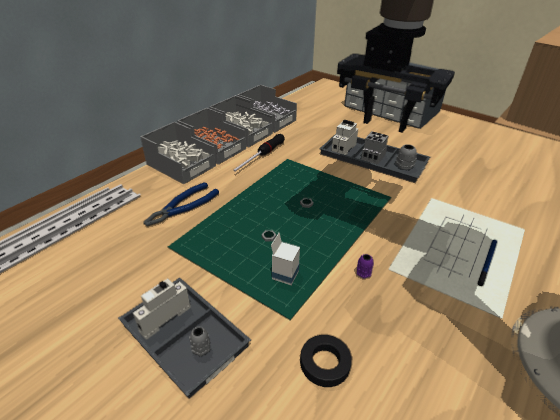

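In the side view all five parts stand upright. In tray3 the wide breaker is at (344,138), the contactor at (375,147) and the large gland at (407,155). In tray2 the narrow breaker is at (162,308) and the small gland at (200,341). The carton, screwdriver and cutters have not moved, and the arm is clear.

```bash
python3 -c "from station import *;print(finish_job())"
```

```text
the job is handed in; nothing more can be done
None
```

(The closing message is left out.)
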